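# Peel the covering tray off a clinging stack and hold it out

### The arm

A 6-joint arm with a two-finger parallel gripper is mounted at the origin on a cart in front of the work surface, level with it; the furniture and walls round the work are solid. World frame = base frame: x ahead of the robot, y to its left, z up, the work surface at z = 0. Lengths are in m, angles in rad, forces in N, time in s.
With the tool pointing down it reaches from about 0.25 to 0.775 m from the base axis. Payload 4 kg.
Tool frame: the origin (TCP) lies at the very end of the fingers, on their centre line; the grasp point (between the pads) lies 19 mm behind it; z points along the fingers, y is the line along which they close (so a half turn about z gives the same grasp; the last joint's range is limited). The gripper opens to 85 mm and grips with 20 to 120 N. Pads are 22 mm wide; open, the fingers measure 114 mm over their backs; the gripper's body (76 mm by 85 mm) begins 54 mm behind the grasp point. The pads swing forward as they close: fully open they stand 13 mm farther back than shut.
Start: joints at [-1.211, 0.087, 1.371, -0, 1.684, -0.103], TCP at [0.246, -0.492, 0.231] pointing down, gripper open.
Joint ranges: [-3.1, 3.1], [-0.76, 2.03], [0.27, 2.55], [-1.08, 4.22], [0.17, 2.65], [-2.57, 2.57]. Speed limits (rad/s): [2.79, 2.79, 3.14, 3.14, 3.14, 3.14].

### API

Orientations are given as a unit quaternion [w, x, y, z].
In Python, from rig import telemetry, cams, bot gives the robot as it stands.
- The arm moves only by the tool step_arm, never from a script. Its argument "steps" is one flat list of numbers, 7 for each row, row after row: the turn, a rotation vector about the world's x, y, z in units of 90 degrees (1.0 is 90 degrees), then the shift along the world's x, y, z in units of 10 cm (1.0 is 10 cm), then the gripper command: -1 is shut, 1 is fully open, values between are in proportion. In form: [rx, ry, rz, tx, ty, tz, claw, rx, ry, rz, tx, ty, tz, claw, ...]. A call has 1 to 8 rows; each row shifts and turns the commanded pose from where the row before left it; what a row does not reach is not made up. A row lasts 1/8 s, in which the tool goes at most 62.5 mm and 10.7 degrees, less where a joint would pass 70% of its speed; a pose out of reach is approached as far as the arm can. A call with a number of a shift or a turn outside -1 to 1 is refused whole. A call with a gripper value outside its range is refused whole. The fingers move at their own pace and stop on an object; the grip force is fixed at half the most. Time passes only in rows, so rows that do not move let the fingers close. It gives the time, the measured TCP pose, the force, the opening and the grip force at its end, in the units of the state.
- telemetry.state(): the state, without advancing time (a new reading comes with each control period).
- cams.read_camera(name): name is "scene" or "top"; returns a dict with "frame" (384x512x3 uint8, red, green, blue), "depth" (384x512 float32, m along the optical axis (not along the pixel's ray), 0 where there is no reading), "camera_matrix" (3x3 intrinsics, pixels), "world_to_cam" (4x4, takes a point from world to camera coordinates). Camera axes: x right, y up, looking along -z (the intrinsics and any distortion apply to the point x, -y, -z); pixel columns grow to the right and rows downward; lengths in m; the calibration is good to about 2 mm. A picture is of the moment at which its call begins.
- bot.sign_off(): hands the job in; it is judged then, once.
The state is a dict: "clock": time; "qpos": joint angles; "joint_velocities": joint speeds; "effort": joint torques, N m; "tool_pos": TCP position; "orientation": TCP orientation; "contact_force": force on the tool from outside, world axes, zero at the start; "moment": the same for the moment, N m; "finger_gap": opening from 0.0 (shut) to 1.0 (fully open); "grasp_force": force on a finger pad.
Only numpy, scipy, OpenCV 4.12 (cv2) and the standard library are available. Lean on these libraries where they do the work, as an engineer would, in place of code of your own. Each camera call takes 0.05 s, during which the arm holds its last target. There are 200 camera calls.

### The job

Slide the red-knobbed hold-down of the tray holder along its rail, away from the orange tab, right up to its end stop. Then grip the white top tray by its orange tab and peel it off the clinging stack: raise the tab corner about 4 cm while the diagonally opposite corner still rests in the stack, and only then lift the whole tray clear, leaving the blue tray below in place. Finish still holding the white tray by its tab, level and still, centred about 20 cm above the green pad; do not disturb the dropper bottle, the vial or the battery.

Things in the scene. Friction and masses are not known exactly. Their poses are not given: they have to be found in the camera images.
- holder: Aluminium tray holder, fixed to the worktop. Origin: underside of the stack, at the stack's centre, worktop level. Its x runs along the long side of the trays and along the rail, z up. Base plate spans x -73 to 117, y -102 to 53 mm, 8 mm thick; a steel rail with two end stops 42 mm high runs along x at y = -75 mm. Stack at rest: bottom blue tray (part of the holder), loaded blue tray, white tray on top, nested at 10 mm pitch.
- slide (a joint): Position of the black hold-down along the holder's rail, m: 0 to 0.075, growing toward the holder's +x; 0.075 is the end stop where it must go (starts at 0 to 0.03). About 2 N of friction, stays where it is left. Its flat arm, 18 mm wide, lies 2.5 mm above the white tray's rim at holder x = 15 mm + joint value, top at z = 54.5 mm; at the stop it is clear of the tray.
- slide_grip (a point): Grip point in the red upright knob of the hold-down: knob 12 mm thick along the holder's x, 24 mm wide along y, top at 86 mm and foot at 53 mm above the worktop; this point is at 74 mm, 34 mm toward the holder's -x from the middle of the arm.
- top_tray: White formed tray, 120 x 90 x 18 mm, 50 g. Origin: centre of its underside (28 mm above the worktop in the stack); axes as the holder's there. It sits 8 mm deep in the blue tray with 2 mm play and clings, 2 to 3 N, at two spots on its long sides 34 mm toward +x. Lifted straight it drags the end of the blue tray up; tilted over 0.25 rad about the far corner it is free.
- tab (a point): Middle of the orange pull-tab standing on the white tray's corner, at (-52, 39, 36) mm in the tray's frame. The tab is 9 mm thick, 24 mm long along the tray's diagonal (direction -0.6435 rad from the tray's x, toward the opposite corner) and rises from 18 to 45 mm above the tray's underside (73 mm above the worktop at rest). Grip across its thickness, so that the grip axis is the axis about which the tray tilts when peeled.
- far_corner (a point): Corner of the white tray's flange diagonally opposite to the tab, top face, at (58, -43, 18) mm in the tray's frame; 46 mm above the worktop at rest.
- under_tray: Blue loaded tray under the white one, loose, 250 g, same shape (8 mm flange round its top edge, no tab). Origin: centre of its underside, 18 mm above the worktop. Must stay in the holder.
- pad: Green round hand-over pad on the worktop, 110 mm across, 3 mm thick. Origin: centre of its underside.
- dropper: Amber dropper bottle with black bulb, 34 mm across, 102 mm tall, standing loose; origin at its foot. Bystander.
- vial: Small clear vial with green cap, 22 mm across, 58 mm tall, standing loose; origin at its foot. Bystander.
- battery: Red and white AA cell, 15 mm across, 50 mm tall, standing loose; origin at its foot. Bystander.

How it is judged:
On the way, in this order (a step that is already met when the one before it is completed fails the run):
1. the hold-down is at its end stop (value of joint slide above 0.069 m), for 0.2 s.
2. the white tray is tilted up by its tab corner (at least 0.18 rad) while the opposite corner still rests in the stack (less than 8 mm above its seat) (angle between top_tray's own z axis and vertical above 0.18 rad and z of far_corner in the frame of holder below 0.054 m and z of tab in the frame of holder above 0.08 m and horizontal distance between far_corner and holder below 0.1 m and contact force between the fingers and top_tray above 0.5 N), for 0.1 s.
At the end, for the whole second after the job is handed in: Fingers hold the white tray still, level within 0.25 rad, underside 0.15 to 0.27 m above the worktop, centre within 50 mm of the pad centre in plan; hold-down at its stop (over 0.067); blue tray within 8 mm and bystanders upright within 30 mm of their starts (contact force between the fingers and top_tray above 0.5 N and height (world z) of top_tray between 0.15 and 0.27 m and angle between top_tray's own z axis and vertical below 0.25 rad and height (world z) of tab above 0.15 m and horizontal distance between top_tray and pad below 0.05 m and linear speed of top_tray below 0.03 m/s and value of joint slide above 0.067 m and distance of under_tray from where it was at the start of the episode below 0.008 m and contact force between top_tray and under_tray below 0.01 N and distance of each of dropper, vial, battery from where it was at the start of the episode below 0.03 m and angle between each of dropper, vial, battery's own z axis and vertical below 0.3 rad); the arm keeps its last pose, push and grip.
It fails at once if the blue tray is pulled out of its place (more than 15 mm) (distance of under_tray from where it was at the start of the episode above 0.015 m).
It fails at once if a bystander is knocked over or pushed away (distance of any of dropper, vial, battery from where it was at the start of the episode above 0.04 m or angle between any of dropper, vial, battery's own z axis and vertical above 0.6 rad).
It also fails if it takes over 54 s, if anything falls off the work surface, if the arm or the gripper's body presses on something with over 40 N, if the wrist force passes 120 N, or if a joint passes its speed limit or range.

## Working session

There is one attempt and no reset: what is moved stays moved. The work goes in short steps, Python scripts to look and compute and a tool call to move; the robot and the scene stay as the last step left them, time stands still between calls to the robot, and variables do not carry over. Pictures are saved under pics/ and viewed, at most 10 in all, crops included, and the job is handed in when it is done.

Besides the shell and the picture viewer there is one more tool, called as name(argument=value, ...) on one line, values as JSON. step_arm: Moves the arm, as the interface text tells. Its arguments: {"type":"object","properties":{"steps":{"type":"array"}},"required":["steps"]}

```bash
mkdir -p pics
cat > h.py <<'E'
import numpy as np, cv2
from rig import telemetry, cams, bot
def grab(n):
    d=cams.read_camera(n); return d
def pts(d):
    K=np.array(d["camera_matrix"]);T=np.linalg.inv(np.array(d["world_to_cam"]));z=d["depth"]
    v,u=np.mgrid[:z.shape[0],:z.shape[1]]
    c=np.stack([(u-K[0,2])/K[0,0]*z,-(v-K[1,2])/K[1,1]*z,-z,np.ones_like(z)],-1)
    return (c@T.T)[...,:3]
E
python3 - <<'E'
from h import *
for n in("scene","top"):
    d=grab(n); cv2.imwrite(f"pics/{n}0.png",d["frame"][...,::-1]); np.savez(f"{n}0.npz",**d)
    print(n,d["camera_matrix"],np.linalg.inv(d["world_to_cam"])[:3,3],{k:v for k,v in d.items() if k not in("frame","depth","camera_matrix","world_to_cam")})
print(telemetry.state())
E
```

```text
scene [[347.56870966   0.         252.34998162]
 [  0.         347.56870966 192.89923853]
 [  0.           0.           1.        ]] [0.10675729 0.65612543 0.67011957] {}
top [[460.60173713   0.         252.42174929]
 [  0.         460.60173713 188.87301211]
 [  0.           0.           1.        ]] [ 0.23240929 -0.02582265  1.5136383 ] {}
{'clock': 0.1, 'qpos': array([-1.21110072e+00,  8.79219491e-02,  1.37213053e+00, -1.86523610e-05,
        1.68362051e+00, -1.03126811e-01]), 'joint_velocities': array([-8.90694987e-05, -1.66706141e-03, -2.04366176e-03,  5.23107243e-04,
       -1.72508057e-03,  6.10746682e-04]), 'effort': array([ 2.86356459e-03, -3.53016114e+01, -3.14218318e+01,  4.65657524e-05,
        7.98217370e-03,  1.84346635e-05]), 'tool_pos': array([ 0.24537585, -0.49171602,  0.23021995]), 'orientation': array([-1.03043598e-03,  9.73343413e-01,  2.29350208e-01, -1.42263566e-04]), 'contact_force': array([-0.10999741,  0.27348914,  0.40041869]), 'moment': array([-0.02853786, -0.0445446 , -0.07133131]), 'grasp_force': 0.0, 'finger_gap': 1.000760885583921}
```

View pics/top0.png

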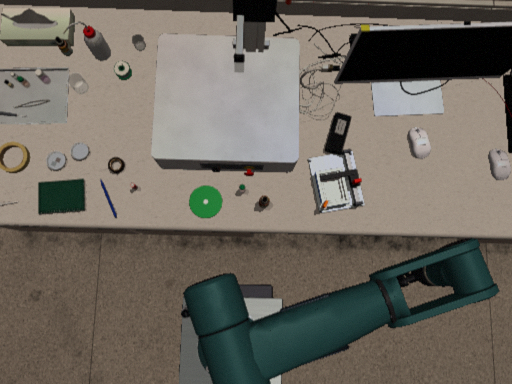

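View pics/scene0.png

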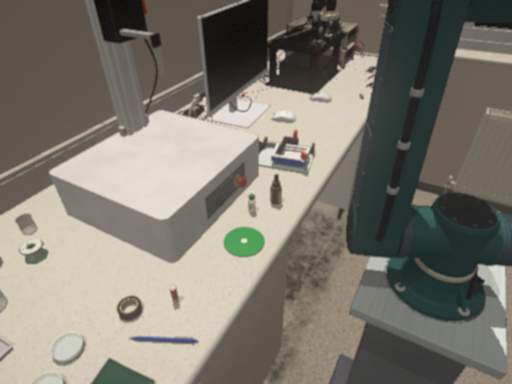

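The top view shows the holder around (335,182), with the red knob at (357,181) and the orange tab at (324,205). The pad is at (206,202), the vial at (242,188), the dropper at (264,202) and the battery at (135,188). I'll measure these next and zoom in on the holder.

Run:
```python
from h import *
d=dict(np.load("top0.npz")); P=pts(d); f=d["frame"]
hsv=cv2.cvtColor(f,cv2.COLOR_RGB2HSV)
def show(name,u0,u1,v0,v1,m):
    mm=np.zeros(m.shape,bool); mm[v0:v1,u0:u1]=m[v0:v1,u0:u1]; q=P[mm]; vv,uu=np.nonzero(mm)
    print(name,len(q),"pix",uu.mean().round(1),vv.mean().round(1),"med",np.median(q,0).round(4),"mean",q.mean(0).round(4),"z max",q[:,2].max().round(3))
H,S,V=hsv[...,0].astype(int),hsv[...,1],hsv[...,2]; Z=P[...,2]
show("pad",180,230,175,225,(H>45)&(H<75)&(S>150))
show("knob",345,375,165,195,((H<6)|(H>172))&(S>150)&(V>80))
show("tab",315,335,195,215,(H>6)&(H<22)&(S>150)&(V>100))
show("dropper",250,280,190,215,(Z>.015))
show("vial",232,250,178,200,(Z>.015))
show("batt",125,145,180,198,(Z>.015))
# base plate/trays
m=np.zeros(Z.shape,bool); m[140:220,300:370]=1
for lo,hi in((.005,.014),(.040,.050)):
    k=(m&(Z>lo)&(Z<hi)); c,n=np.nonzero(k)[::-1],k.sum()
    xy=P[k][:,:2].astype(np.float32); r=cv2.minAreaRect(xy); print(lo,n,r)
c=cv2.resize(f[140:222,295:380,::-1],None,fx=7,fy=7,interpolation=cv2.INTER_CUBIC); cv2.imwrite("pics/zoom.png",c)
```

```text
pad 756 pix 205.2 201.4 med [0.4537 0.0983 0.0036] mean [0.4529 0.0984 0.0097] z max 1.514
knob 28 pix 357.1 180.1 med [ 0.5234 -0.3859  0.0847] mean [ 0.5237 -0.3867  0.0844] z max 0.092
tab 20 pix 324.9 203.5 med [ 0.4479 -0.2859  0.0722] mean [ 0.4477 -0.286   0.0713] z max 0.081
dropper 108 pix 263.8 200.9 med [ 0.4501 -0.091   0.0656] mean [ 0.4436 -0.0894  0.12  ] z max 1.514
vial 47 pix 241.9 187.7 med [ 0.4944 -0.0214  0.0536] mean [ 0.495  -0.0212  0.0493] z max 0.066
batt 32 pix 133.0 185.0 med [0.4936 0.3297 0.0459] mean [0.4785 0.3083 0.1335] z max 1.514
0.005 1115 ((0.5431345105171204, -0.3320606052875519), (0.27386215329170227, 0.23582135140895844), 0.21388371288776398)
0.04 422 ((0.5367767214775085, -0.3280593752861023), (0.18661342561244965, 0.13794611394405365), 10.097956657409668)
```

View pics/zoom.png

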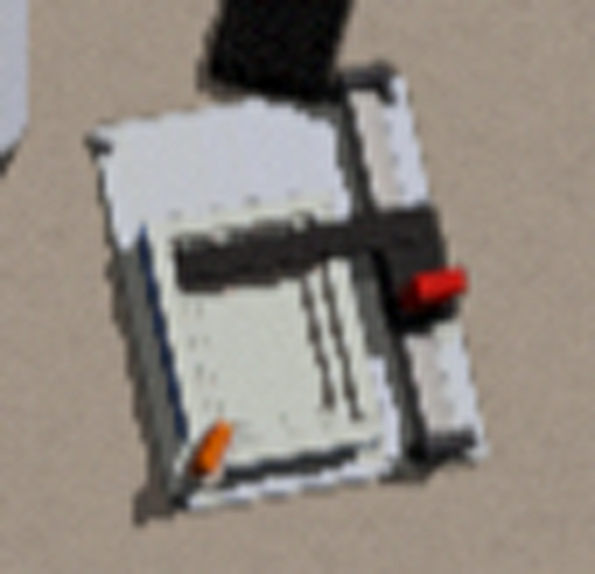

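The zoom shows the rail on the right, the knob at about (435,287) and the tab at about (212,448) in the tray's lower-left corner. Holder +x points up and slightly left in the picture, so the yaw is about 0.2. I'll refine it with a rectified view.

```bash
cat > model.py <<'E'
from h import *
def proj(d,X):
    X=np.atleast_2d(X); c=(np.c_[X,np.ones(len(X))]@np.array(d["world_to_cam"]).T)[:,:3]
    K=np.array(d["camera_matrix"]); return np.c_[K[0,0]*c[:,0]/-c[:,2]+K[0,2],K[1,1]*c[:,1]/c[:,2]+K[1,2]]
E
python3 - <<'E'
from model import *
d=dict(np.load("top0.npz")); f=d["frame"]
print("check",proj(d,[[.4479,-.2859,.072]]))
def rect(z,o=(.515,-.325),w=.26,px=.0005):
    n=int(w/px); c=np.array([[0,0],[n,0],[n,n],[0,n]],np.float32)
    wx=[[o[0]+w/2-v*px,o[1]+w/2-u*px,z] for u,v in c]
    M=cv2.getPerspectiveTransform(proj(d,wx).astype(np.float32),c)
    return cv2.warpPerspective(f,M,(n,n),flags=cv2.INTER_CUBIC),lambda X:np.c_[(o[1]+w/2-X[:,1])/px,(o[0]+w/2-X[:,0])/px]
def R(a):return np.array([[np.cos(a),-np.sin(a)],[np.sin(a),np.cos(a)]])
# yaw: project sum sharpness
im,_=rect(.03); g=cv2.GaussianBlur(cv2.cvtColor(im,cv2.COLOR_RGB2GRAY),(0,0),4).astype(np.float32)
gx=cv2.Sobel(g,5,1,0);gy=cv2.Sobel(g,5,0,1);m=np.hypot(gx,gy);
yy,xx=np.mgrid[:520,:520];m[(np.hypot(xx-260,yy-260)>235)|((yy<130)&(xx<330))]=0
# image grad -> world: wx=-gy, wy=-gx
a=np.arctan2(-gx,-gy); best=max(np.arange(.05,.4,.005),key=lambda t:(m**2*np.exp(-(np.sin(2*(a-t))/.12)**2/2)).sum()); print("yaw",best)
yaw=best; tab=np.array([.4479,-.286]); org=tab-R(yaw)@[-.052,.039]; print("origin",org,"knob in holder",R(-yaw)@(np.array([.5234,-.386])-org))
im,to=rect(.046); im=im[...,::-1].copy()
for z,x0,x1,y0,y1,col in((.046,-.060,.060,-.045,.045,(0,0,255)),(.008,-.073,.117,-.102,.053,(0,255,0))):
    c=np.array([[x0,y0],[x1,y0],[x1,y1],[x0,y1]])@R(yaw).T+org
    if z!=.046: # shift by parallax to z=.046 plane
        C=np.linalg.inv(d["world_to_cam"])[:3,3]; k=(C[2]-.046)/(C[2]-z); c=C[:2]+(c-C[:2])*k
    cv2.polylines(im,[to(c).round().astype(int)],True,col,1)
cv2.imwrite("pics/rect.png",im)
E
```

```text
check [[324.9189148  203.40667272]]
yaw 0.07499999999999998
origin [ 0.50267608 -0.32099402] knob in holder [ 0.01579479 -0.06637607]
```

View pics/rect.png

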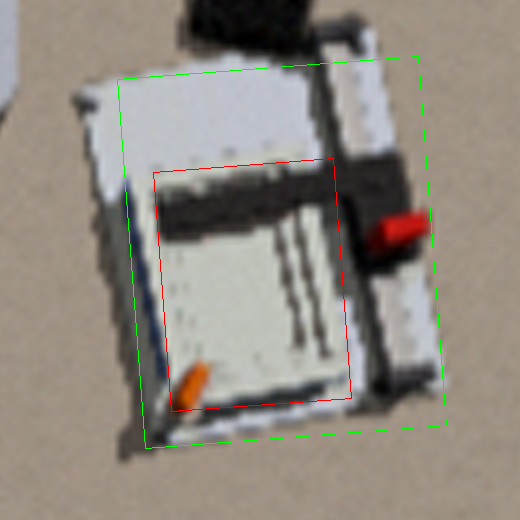

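step_arm(steps=[0,0,-0.032,0.48,0.2,-0.1,-1,0,0,-0.032,0.48,0.2,-0.1,-1,0,0,-0.032,0.48,0.2,-0.1,-1,0,0,-0.032,0.48,0.2,-0.1,-1,0,0,-0.033,0.48,0.19,-0.1,-1,0,0,0,0,0,0,-1])

```text
clock: 0.85
tool_pos: [0.4878, -0.3904, 0.1786]
orientation: [-0.002, 0.994, 0.107, -0.001]
contact_force: [-0.6, 0.5, 0.5]
finger_gap: 0.002
grasp_force: 0.0
```

Run:
```python
from model import *
d=dict(np.load("top0.npz")); P=pts(d); Z=P[...,2]
m=np.zeros(Z.shape,bool); m[100:175,150:302]=1; k=m&(Z>.1)&(Z<.6); q=P[k]
print("box z",np.percentile(q[:,2],[5,50,95]),"x min",np.percentile(q[:,0],[.5,1,3]),"y",np.percentile(q[:,1],[1,99]))
s=telemetry.state(); print(s["tool_pos"],s["orientation"],s["qpos"])
```

```text
box z [0.14397893 0.15616199 0.16106749] x min [0.55781428 0.55825018 0.55904231] y [-0.18551603  0.25342397]
[ 0.48777535 -0.39035116  0.17859024] [-0.0019244   0.9942234   0.1073085  -0.00100425] [-7.66112930e-01  2.71198584e-01  1.26192089e+00  9.32097980e-04
  1.61271346e+00  5.89688931e-01]
```

step_arm(steps=[0,0,0,0,-0.03,-0.4,-1,0,0,0,0,0,-0.4,-1,0,0,0,0,0,-0.35,-1,0,0,0,0,0,0,-1])

```text
clock: 1.35
tool_pos: [0.4825, -0.3947, 0.0622]
orientation: [-0.003, 0.995, 0.104, -0.003]
contact_force: [-0.4, -0.2, -0.3]
finger_gap: 0.003
grasp_force: 0.0
```

step_arm(steps=[0,0,0,0.1,0.023,0,-1,0,0,0,0.1,0.022,0,-1,0,0,0,0.1,0.022,0,-1,0,0,0,0.1,0.022,0,-1,0,0,0,0.1,0.022,0,-1,0,0,0,0.1,0.022,0,-1,0,0,0,0.08,0.018,0,-1,0,0,0,0,0,0,-1])

```text
clock: 2.35
tool_pos: [0.5545, -0.3802, 0.0659]
orientation: [-0.0, 0.994, 0.105, 0.0]
contact_force: [0.1, -0.5, -0.1]
finger_gap: 0.001
grasp_force: 0.0
```

step_arm(steps=[0,0,0,0.04,0.009,-0.02,-1,0,0,0,0.04,0.009,0,-1])

```text
clock: 2.6
tool_pos: [0.5611, -0.3791, 0.0639]
orientation: [-0.0, 0.995, 0.105, -0.001]
contact_force: [-2.5, -1.2, 0.3]
finger_gap: 0.001
grasp_force: 1.1
```

Run:
```python
from model import *
d=grab("top"); np.savez("top1.npz",**d); P=pts(d)
f=d["frame"]; hsv=cv2.cvtColor(f,cv2.COLOR_RGB2HSV)
print(telemetry.state()["contact_force"],telemetry.state()["tool_pos"])
a=f[130:225,290:385,::-1]; e=grab("scene")["frame"][100:195,230:350,::-1]
cv2.imwrite("pics/p1.png",np.hstack([cv2.resize(a,(400,400),interpolation=2),cv2.resize(e,(400,400),interpolation=2)]))
```

```text
[-0.95454992 -1.02189366 -0.5663066 ] [ 0.56172847 -0.37900483  0.06386949]
```

View pics/p1.png

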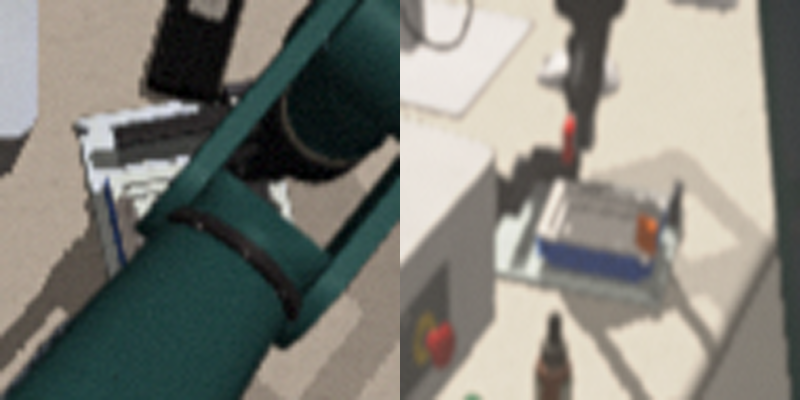

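The left crop shows the black arm of the hold-down now past the tray, at about (150,135). In the right crop the knob at (570,135) is still in contact with the fingers. I'll keep nudging until the stop pushes back.

step_arm(steps=[0,0,0,0.03,0.006,0,-1,0,0,0,0.03,0.006,0,-1])

```text
clock: 2.95
tool_pos: [0.5628, -0.3788, 0.064]
orientation: [-0.001, 0.995, 0.104, -0.006]
contact_force: [-17.2, -1.0, 6.2]
finger_gap: 0.0
grasp_force: 8.7
```

step_arm(steps=[0,0,0,0.03,0.006,0,-1,0,0,0,0,0,0,-1])

```text
clock: 3.2
tool_pos: [0.5628, -0.3787, 0.064]
orientation: [-0.001, 0.995, 0.104, -0.009]
contact_force: [-20.5, -1.3, 7.1]
finger_gap: 0.003
grasp_force: 10.4
```

step_arm(steps=[0,0,0,-0.3,-0.065,0,-1,0,0,0,0,0,0.5,-1,0,0,-0.1,0,0,0.4,-0.1,0,0,-0.1,-0.28,0.33,0,-0.1,0,0,-0.1,-0.28,0.33,0,-0.1,0,0,-0.109,-0.29,0.33,0,-0.1,0,0,0,0,0,0,-0.1,0,0,0,0,0,0,-0.1])

```text
clock: 4.2
tool_pos: [0.4564, -0.2853, 0.155]
orientation: [0.0, 0.977, -0.214, 0.001]
contact_force: [-0.4, 0.5, 0.2]
finger_gap: 0.453
grasp_force: 0.0
```

Run:
```python
from model import *
from scipy.spatial.transform import Rotation as R
s=telemetry.state(); print(s["tool_pos"],s["qpos"],s["finger_gap"],s["contact_force"])
q=s["orientation"];M=R.from_quat(np.r_[q[1:],q[0]]).as_matrix();print("y ang",np.arctan2(M[1,1],M[0,1]),"z",M[:,2])
d=grab("top");np.savez("top2.npz",**d);e=grab("scene");np.savez("sc2.npz",**e)
P=pts(e);hsv=cv2.cvtColor(e["frame"],cv2.COLOR_RGB2HSV);H,S,V=hsv[...,0].astype(int),hsv[...,1],hsv[...,2]
m=np.zeros(H.shape,bool);m[130:175,280:330]=1
for n,k in(("orange",(H>6)&(H<22)&(S>150)&(V>80)),("red",((H<5)|(H>173))&(S>140)&(V>80))):
    k=k&m; print(n,k.sum(),np.median(P[k],0) if k.any() else 0, np.argwhere(k).mean(0)[::-1])
a=d["frame"][130:225,290:385,::-1];b=e["frame"][100:190,240:360,::-1]
cv2.imwrite("pics/p2.png",np.hstack([cv2.resize(a,(400,400),interpolation=2),cv2.resize(b,(400,400),interpolation=2)]))
```

```text
[ 0.45640798 -0.28530457  0.15504476] [-6.64233936e-01  8.68870908e-02  1.52281184e+00  3.38144884e-04
  1.52949250e+00  1.33786921e+00] 0.45275169475241256 [-0.44720168  0.47719391  0.20962768]
y ang -2.0021169753535353 z [ 0.00209897 -0.00121422 -0.99999706]
orange 5 [ 0.44572922 -0.27821998  0.06744459] [303.8 153.6]
red 3 [ 0.57491678 -0.36556491  0.08372985] [280.33333333 130.33333333]
```

View pics/p2.png

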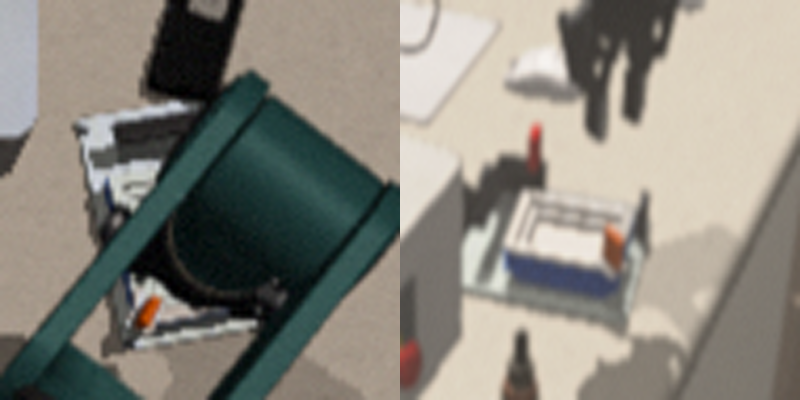

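In the left crop the tab is visible at (148,312) below the hand. In the right crop the fingers hang open above it and the knob is at the far end. I'll descend onto the tab in two stages.

step_arm(steps=[0,0,0,-0.08,-0.01,-0.2,-0.1,0,0,0,0,0,-0.3,-0.1,0,0,0,0,0,-0.25,-0.1,0,0,0,0,0,0,-0.1,0,0,0,0,0,0,-0.1])

```text
clock: 4.92
tool_pos: [0.4485, -0.2869, 0.0804]
orientation: [0.0, 0.977, -0.215, 0.001]
contact_force: [0.2, -0.2, -0.2]
finger_gap: 0.452
grasp_force: 0.0
```

Run:
```python
from model import *
e=grab("scene");d=grab("top");a=d["frame"][150:225,290:365,::-1];b=e["frame"][120:180,265:345,::-1]
cv2.imwrite("pics/p3.png",np.hstack([cv2.resize(a,(400,400),interpolation=2),cv2.resize(b,(400,400),interpolation=2)]))
```

```text
(no output)
```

View pics/p3.png

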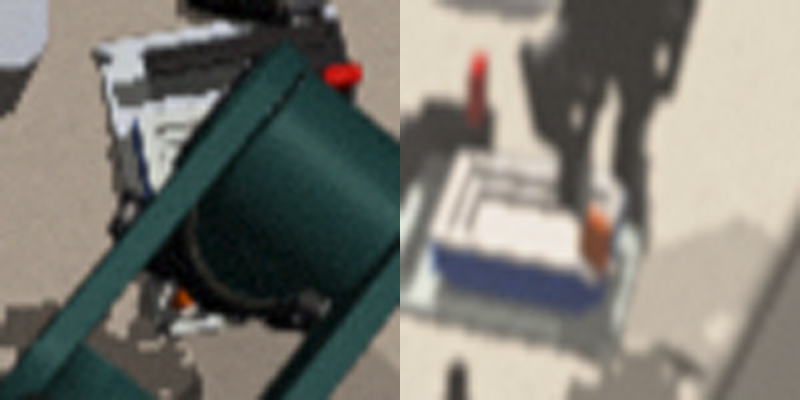

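The left crop shows the tab at (182,298) beside the hand. In the right crop the tab is at (595,240), with one finger on each side of it. I'll check this by projecting the expected points.

Run:
```python
from model import *
e=dict(np.load("sc2.npz"))
X=np.array([[.4485,-.2869,.0804],[.4485+.417*.024,-.2869+.908*.024,.087],[.4485-.417*.024,-.2869-.908*.024,.087],[.4485,-.2869,.073],[.4485,-.2869,.050]])
p=proj(e,X);print(p.round(1));print(np.c_[400+(p[:,0]-265)*5,(p[:,1]-120)/.15].round())
```

```text
[[304.5 149.4]
 [299.2 150. ]
 [310.  145.4]
 [304.4 151.4]
 [303.8 157.3]]
[[598. 196.]
 [571. 200.]
 [625. 169.]
 [597. 209.]
 [594. 249.]]
```

The projections match the picture, so I'll descend and close.

step_arm(steps=[0,0,0,0,0,-0.15,-0.1,0,0,0,0,0,-0.14,-0.1,0,0,0,0,0,0,-0.1])

```text
clock: 5.4
tool_pos: [0.4462, -0.2848, 0.048]
orientation: [-0.001, 0.977, -0.215, -0.002]
contact_force: [-1.0, -0.1, 0.0]
finger_gap: 0.45
grasp_force: 0.0
```

step_arm(steps=[0,0,0,0,0,0,-1,0,0,0,0,0,0,-1,0,0,0,0,0,0,-1,0,0,0,0,0,0,-1,0,0,0,0,0,0,-1])

```text
clock: 6.02
tool_pos: [0.4478, -0.2862, 0.0508]
orientation: [0.0, 0.977, -0.215, 0.0]
contact_force: [1.0, 0.3, 2.1]
finger_gap: 0.094
grasp_force: 60.2
```

step_arm(steps=[0.0107,0.0231,0,0.003,-0.001,0.055,-1,0.0107,0.0231,0,0.005,-0.002,0.055,-1,0.0107,0.0231,0,0.007,-0.003,0.054,-1,0.0107,0.0231,0,0.009,-0.004,0.054,-1,0,0,0,0,0,0,-1])

```text
clock: 6.65
tool_pos: [0.4505, -0.2869, 0.0719]
orientation: [-0.017, 0.974, -0.214, -0.078]
contact_force: [0.2, 0.6, 0.7]
finger_gap: 0.089
grasp_force: 60.0
```

step_arm(steps=[0.0107,0.0231,0,0.011,-0.005,0.054,-1,0.0107,0.0231,0,0.013,-0.006,0.053,-1,0.0107,0.0231,0,0.015,-0.007,0.053,-1,0.0107,0.0231,0,0.016,-0.008,0.052,-1,0,0,0,0,0,0,-1,0,0,0,0,0,0,-1])

```text
clock: 7.4
tool_pos: [0.455, -0.2893, 0.0929]
orientation: [-0.034, 0.964, -0.212, -0.156]
contact_force: [-0.3, -0.5, -0.1]
finger_gap: 0.092
grasp_force: 59.9
```

Run:
```python
from model import *
from scipy.spatial.transform import Rotation as R
s=telemetry.state(); q=s["orientation"];M=R.from_quat(np.r_[q[1:],q[0]]).as_matrix()
print("tilt",np.arccos(-M[2,2]),M[:,2],s["tool_pos"],s["contact_force"],s["qpos"])
e=grab("scene");d=grab("top");a=d["frame"][150:225,290:365,::-1];b=e["frame"][110:180,255:345,::-1]
cv2.imwrite("pics/p4.png",np.hstack([cv2.resize(a,(300,300),interpolation=2),cv2.resize(b,(500,390),interpolation=2)[:300] if 0 else cv2.resize(b,(385,300),interpolation=2)]))
```

```text
tilt 0.3199606521657601 [-0.28537377  0.1322514  -0.94924779] [ 0.45504411 -0.28934886  0.09290298] [-0.32378937 -0.46092008 -0.08239622] [-0.63378616  0.35974807  1.35558639 -0.06337748  1.73993274  1.36880834]
```

View pics/p4.png

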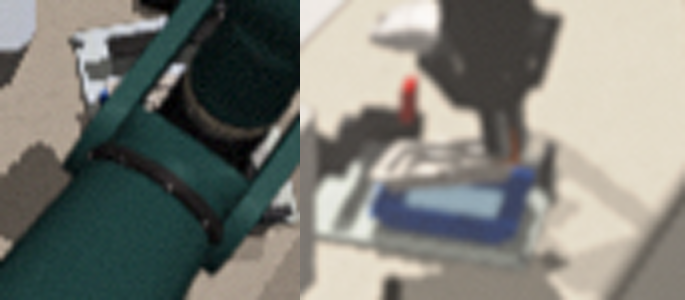

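The right crop shows the white tray tilted up at its tab corner, with the blue tray uncovered and still seated and its knob at the stop. Next I'll lift with the tilt held.

step_arm(steps=[0,0,0,0,0,0.08,-1,0,0,0,0,0,0.1,-1,0,0,0,0,0,0.15,-1,0,0,0,0,0,0.2,-1,0,0,0,0,0,0.25,-1,0,0,0,0,0,0.3,-1,0,0,0,0,0,0.3,-1,0,0,0,0,0,0,-1])

```text
clock: 8.5
tool_pos: [0.4567, -0.2904, 0.2356]
orientation: [-0.033, 0.965, -0.212, -0.152]
contact_force: [0.9, 0.2, -0.9]
finger_gap: 0.091
grasp_force: 59.9
```

Run:
```python
from model import *
s=telemetry.state();print(s["tool_pos"],s["contact_force"],s["qpos"])
e=grab("scene");b=e["frame"][60:180,235:365,::-1]
cv2.imwrite("pics/p5.png",cv2.resize(b,(520,480),interpolation=2))
```

```text
[ 0.4566521  -0.29040661  0.23557354] [ 0.89257869  0.2468502  -0.85688949] [-0.63352194  0.29153972  1.15491366 -0.06885305  1.99984428  1.35106578]
```

View pics/p5.png

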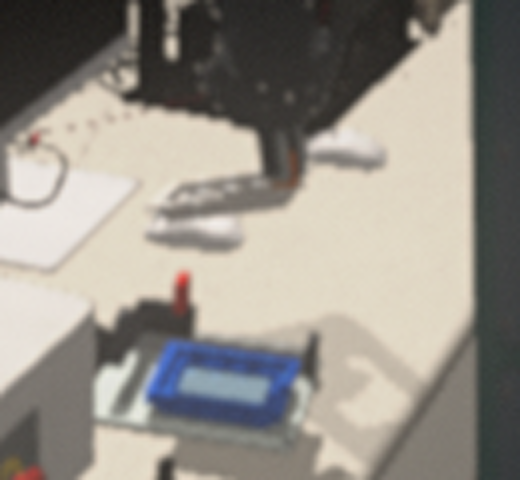

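The tray is clear at (230,190), and the blue tray is still seated at (230,380). I'll level the tray and carry it to the pad.

step_arm(steps=[-0.0214,-0.0462,0,0,0,0,-1,-0.0214,-0.0462,0,0,0,0,-1,-0.0214,-0.0462,0,0,0,0,-1,-0.0214,-0.0462,0,0,0,0,-1,0,0,0.02,-0.03,0.2,0,-1,0,0,0.0382,-0.067,0.35,0,-1,0,0,0.0382,-0.067,0.38,0,-1,0,0,0.0382,-0.067,0.38,0,-1])

```text
clock: 9.55
tool_pos: [0.4315, -0.1562, 0.2301]
orientation: [-0.001, 0.994, -0.109, -0.002]
contact_force: [0.4, -0.2, -0.4]
finger_gap: 0.089
grasp_force: 60.0
```

step_arm(steps=[0,0,0.0382,-0.067,0.38,-0.02,-1,0,0,0.0382,-0.067,0.38,-0.02,-1,0,0,0.0382,-0.067,0.38,-0.02,-1,0,0,0.0382,-0.067,0.38,-0.02,-1,0,0,0.0382,-0.067,0.38,-0.02,-1,0,0,0.0382,-0.067,0.38,-0.01,-1,0,0,0.0182,-0.038,0.19,0,-1,0,0,0,0,0,0,-1])

```text
clock: 10.55
tool_pos: [0.3872, 0.09, 0.2195]
orientation: [-0.0, 0.996, 0.086, -0.001]
contact_force: [0.8, -1.4, -0.4]
finger_gap: 0.088
grasp_force: 59.9
```

step_arm(steps=[0,0,0,0,0,0,-1,0,0,0,0,0,0,-1,0,0,0,0,0,0,-1])

```text
clock: 10.92
tool_pos: [0.3884, 0.0879, 0.2202]
orientation: [0.0, 0.997, 0.083, -0.0]
contact_force: [-0.0, -0.7, -0.5]
finger_gap: 0.086
grasp_force: 59.9
```

Run:
```python
from model import *
from scipy.spatial.transform import Rotation as R
s=telemetry.state(); q=s["orientation"];M=R.from_quat(np.r_[q[1:],q[0]]).as_matrix()
dy=np.arctan2(M[1,1],M[0,1])+2.002; c,k=np.cos(dy),np.sin(dy); v=np.array([[c,-k],[k,c]])@[.0590,-.0273]
print("tilt",M[:,2],"turn",dy,"centre",s["tool_pos"][:2]+v,"pad .4537 .0983",s["tool_pos"],s["joint_velocities"].round(4),s["grasp_force"],s["finger_gap"])
e=grab("scene");P=pts(e);d=grab("top")
hsv=cv2.cvtColor(e["frame"],cv2.COLOR_RGB2HSV)
m=(hsv[...,1]<60)&(hsv[...,2]>90)&(P[...,2]>.17)&(P[...,2]<.27)&(np.hypot(P[...,0]-.4537,P[...,1]-.0983)<.1)
print(m.sum(),P[m].mean(0),P[m].min(0),P[m].max(0))
o=np.zeros((384,800,3),np.uint8);o[:,:400]=e["frame"][:,60:460,::-1];o[:,400:]=d["frame"][:,80:480,::-1]
cv2.imwrite("pics/p6.png",o)
```

```text
tilt [-3.76916291e-04 -1.93237493e-04 -9.99999910e-01] turn 0.5972911805254251 centre [0.4525707  0.09845881] pad .4537 .0983 [0.38843218 0.08785026 0.22024841] [ 0.0004 -0.0027  0.0003  0.0019 -0.002   0.0006] 59.925252199172974 0.08639903317188441
1234 [0.45831015 0.09986009 0.20781881] [0.37611544 0.03636349 0.19597392] [0.52796936 0.17363043 0.26901251]
```

View pics/p6.png

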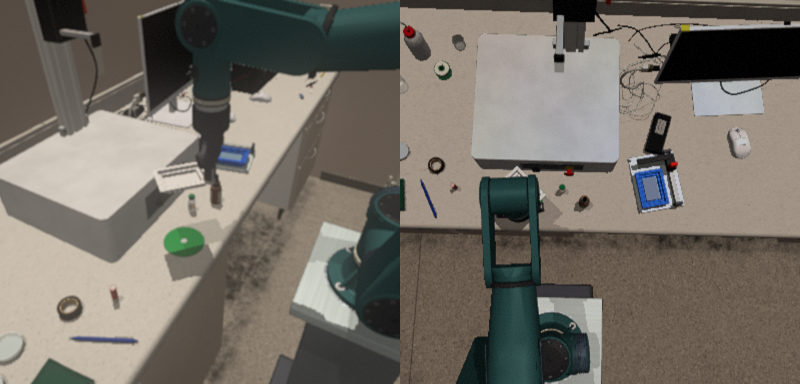

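The scene view (left) shows the tray level at (182,177) above the pad at (184,241), with the vial, dropper and battery upright. The top view (right) shows the blue tray in the holder at (652,187) and the knob at its stop. I'm handing the job in.

```bash
python3 -c "
from rig import bot
print(bot.sign_off())"
```

```text
the job is handed in; nothing more can be done
None
```

I slid the hold-down to its stop, peeled the white tray off by its tab, and handed the job in with it held level and still about 20 cm above the green pad. In the last pictures the blue tray was in place and the bystanders upright; the hand-in returned no verdict.

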